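# Cover the heated vial block from its parking dock

### The arm

A 6-joint arm with a two-finger parallel gripper is mounted at the origin on the work surface. World frame = base frame: x ahead of the robot, y to its left, z up, the work surface at z = 0. Lengths are in m, angles in rad, forces in N, time in s.
With the tool pointing down it reaches from about 0.325 to 0.775 m from the base axis. Payload 9.3 kg.
Tool frame: the origin (TCP) lies at the centre of the arm's flange, where the gripper is bolted on; the fingertips stand 173 mm ahead of it and the grasp point (between the pads) lies 155 mm ahead of it; z points along the fingers, y is the direction in which the jaws open and shut (so a half turn about z gives the same grasp; the last joint's range is limited). The gripper opens to 85 mm and grips with 20 to 120 N. Pads are 22 mm wide; open, the fingers measure 114 mm over their backs; the gripper's body (76 mm by 85 mm) begins 54 mm behind the grasp point. The pads swing forward as they close: fully open they stand 13 mm farther back than shut.
Start: joints at [1.166, 0.259, 0.021, 1.334, 0, 1.418], TCP at [0.137, 0.533, 0.405] pointing down, gripper open.
Joint ranges: [-3.04, 3.04], [-0.91, 1.82], [-1.04, 1.36], [-1.92, 1.95], [-1.52, 1.45], [-3.14, 3.14]. Speed limits (rad/s): [2.22, 2.22, 2.79, 3.14, 3.14, 3.14].

### API

Orientations are given as a unit quaternion [w, x, y, z].
In Python, from plant import read_state, get_image, close_job gives the robot as it stands.
- The arm moves only by the tool servo_tool, never from a script. Its argument "increments" is text: rows parted by semicolons, each of 7 numbers parted by spaces: the shift along the tool's x, y, z in cm, then the turn, a rotation vector about the tool's x, y, z in rad, then the opening, from 0 (shut) to 1 (fully open). A call has 1 to 20 rows; each row shifts and turns the pose as measured when the row begins, along the tool's axes as they then stand; what a row does not reach is not made up. A row lasts 1/8 s, in which the tool goes at most 62.5 mm and 10.7 degrees, less where a joint would pass 70% of its speed; a pose out of reach is approached as far as the arm can. A call is refused whole if a number of a shift passes 6.25 or a number of a turn 0.188, either way. A call with a gripper value outside its range is refused whole. The fingers move at their own pace and stop on an object; "force" is the grip in N (left out, the last holds). Time passes only in rows, so rows that do not move let the fingers close. It gives the time, the measured TCP pose, the force and the opening at its end, in the units of the state.
- read_state(): the state, without advancing time (a new reading comes with each control period).
- get_image(name): name is "scene" or "top" or "wrist"; returns a dict with "frame" (480x640x3 uint8, red, green, blue), "mtx" (3x3 intrinsics, pixels), "k1" (the pictures are not rectified: a ray, as slopes to the right and down, at radius r is drawn at 1 + k1 r^2 times it, then the intrinsics apply), "R" (3x3) and "t" (3): a world point X has camera coordinates R X + t. Camera axes: x right, y down, z forward; pixel columns grow to the right and rows downward; lengths in m; the calibration is good to about 2 mm. A picture is of the moment at which its call begins. There is no depth.
- close_job(): hands the job in, once; it reports no verdict.
The state is a dict: "time": time; "joint_pos": joint angles; "joint_vel": joint speeds; "tau": joint torques, N m; "eef_pos": TCP position; "orientation": TCP orientation; "ft_force": force on the tool from outside, world axes, zero at the start; "moment": the same for the moment, N m; "grip_width": finger opening in m.
Only numpy, scipy, OpenCV 4.12 (cv2) and the standard library are available. Lean on these libraries where they do the work, as an engineer would, in place of code of your own. Each camera call takes 0.05 s, during which the arm holds its last target.

### The job

Close the black vial block with its aluminium cover: slide the cover along its parking dock until the wide ends of its keyholes are at the two studs, lift it off, and lower it onto the block's two guide pins until it lies flat on the block, either way round. Keep it level on the pins, lower it all the way without letting it drop, let go of it, and leave everything else on the table where it is.

Things in the scene. Friction and masses are not known exactly. Their poses are not given: they have to be found in the camera images.
- cover: The cover: aluminium plate 120 (its x) x 190 (its y) x 12 mm thick, about 0.55 kg, balanced under its blue bar handle. Origin: centre of its underside, z up. Two guide holes and two keyholes go through it. It starts lying flat on the dock, locked under the two stud heads by the narrow slots of its keyholes.
- handle (a point): Middle of the cover's blue handle bar, 40 mm above the centre of the plate's underside; axes as the cover's. The bar is 18 mm (x) x 80 mm (y) x 20 mm tall, on two 12 mm posts at y = +-30 mm, with 18 mm of free space between bar and plate.
- hole_a (a point): Centre, at the plate's underside, of the 15 mm guide hole at the cover's +y end (x = 0, y = +79 mm of the cover).
- hole_b (a point): The same for the guide hole at the cover's -y end (x = 0, y = -79 mm).
- key_a (a point): Centre, at the plate's underside, of the wide end (22 mm across) of the cover's keyhole at +y (x = -14, y = +52 mm of the cover). From it a slot 12 mm wide runs towards the cover's +x and ends at x = +24 mm. The other keyhole is the same at y = -52 mm.
- dock: Parking dock, fixed: green slab, top 30 mm above the table, from x = -45 to +70 mm, y = -100 to +100 mm. Origin on the table, z up, +x roughly away from the robot. The parked cover lies parallel to it (axes alike), origin at x = -32 to -27 mm, its -x edge overhanging the slab. Sliding it about 30 mm along the dock's +x frees it; only friction of a few N resists.
- stop (a point): Midway between the dock's two orange end stops, on their faces (x = +60 mm of the dock, 41 mm above the table, their tops). When the cover's +x edge meets the stops its origin is at x = 0 of the dock and the wide ends of its keyholes are centred on the stud heads, so it can be lifted straight up.
- stud_a (a point): Top centre of the dock's steel stud at x = -14, y = +52 mm, 51 mm above the table. Neck 8 mm thick; head 16 mm across, from 45 to 51 mm above the table.
- stud_b (a point): The same for the stud at x = -14, y = -52 mm of the dock.
- block: Vial block, fixed: black, 130 (x) x 210 (y) x 70 mm tall, with rows of small vial caps sunk in its top just under the rim. Origin on the table under its centre, z up. Two upright steel guide pins on its rim. With the cover fully down, its underside is 70 mm above the table; the cover fits either way round (half a turn).
- pin_a (a point): Tip of the guide pin at the block's +y end (x = 0, y = +79 mm), 110 mm above the table. The pin is 12 mm thick and rises 40 mm above the block's top; its last 10 mm taper to 5 mm.
- pin_b (a point): The same for the guide pin at the block's -y end (x = 0, y = -79 mm).
- bottle: Bystander, to be left alone: amber glass bottle with white cap, 56 mm across, 120 mm tall, standing (origin: centre of its underside).
- jar: Bystander, to be left alone: small white jar with blue lid, 48 mm across, 55 mm tall, standing (origin: centre of its underside).
- spanner: Bystander, to be left alone: steel open-ended spanner, 150 mm long, lying flat.
- beaker: Bystander, to be left alone: glass beaker, 66 mm across, 75 mm tall, standing (origin: centre of its underside).
- tipbox: Bystander, to be left alone: yellow box 85 x 120 x 55 mm (origin: centre of its underside).
- driver: Bystander, to be left alone: screwdriver, 170 mm long, lying flat.
- vialtray: Bystander, to be left alone: grey open tray 100 x 130 x 30 mm (origin: centre of its underside).
There are look-alikes about, which are no part of the job. Of the things that look like the dock, the largest one is meant.

How it is judged:
By the outcome, as a careful person would: the job done as asked, in the order asked, and still so for the second after the job is handed in, with the robot touching nothing.
It also fails if it takes over 58 s, if anything falls off the work surface, if the arm or the gripper's body presses on something with over 40 N, if the wrist force passes 120 N, or if a joint passes its speed limit or range.

## Working session

There is one attempt and no reset: what is moved stays moved. The work goes in short steps, Python scripts to look and compute and a tool call to move; the robot and the scene stay as the last step left them, time stands still between calls to the robot, and variables do not carry over. Pictures are saved under pics/ and viewed, and the job is handed in when it is done.

Besides the shell and the picture viewer there is one more tool, called after "Call:" as name(argument=value, ...) on one line, values as JSON. servo_tool: Moves the arm, as the interface text tells. Its arguments: {"type":"object","properties":{"increments":{"type":"string"},"force":{"type":"number"}},"required":["increments"]}

```bash
mkdir -p pics; ls; python3 - <<'E'
from plant import read_state, get_image
import cv2
s=read_state(); print(s)
for n in ("scene","top","wrist"):
    d=get_image(n); cv2.imwrite(f"pics/{n}0.png",d["frame"][:,:,::-1]); print(n,d["mtx"].tolist(),d["k1"],d["R"].tolist(),d["t"])
E
```

```text
pics
{'time': 0.0, 'joint_pos': array([1.16640907e+00, 2.59194981e-01, 2.07494140e-02, 1.33370708e+00,
       2.31465687e-05, 1.41822052e+00]), 'joint_vel': array([ 1.25871001e-03,  1.87909968e-04, -2.45449198e-05, -1.42829330e-04,
        8.40217171e-04, -2.77500622e-04]), 'tau': array([-2.87111703e-03, -5.55642235e+01,  3.44529927e+01,  1.38570470e-02,
       -3.61264692e-04,  1.50825929e-05]), 'eef_pos': array([0.13700403, 0.53260557, 0.40405964]), 'orientation': array([-1.97550957e-04,  1.25573315e-01,  9.92084111e-01, -6.48852009e-04]), 'ft_force': array([-0.93826608,  0.01242347, -0.24202169]), 'moment': array([ 0.0132575 , -0.01109662, -0.00119054]), 'grip_width': 0.08540642505439433}
scene [[465.78314594457237, 0.0, 317.7865734281472], [0.0, 465.78314594457237, 235.37509822502645], [0.0, 0.0, 1.0]] 0.007150263920419241 [[0.7241036906174713, 0.6895726610055567, -0.012782426525237593], [0.5642666037081413, -0.6029763246413756, -0.5639350599684843], [-0.39658170050298197, 0.40113476178921975, -0.8257202054633693]] [-0.34541512 -0.29425505  1.46722895]
top [[596.8267077019527, 0.0, 329.2389737489687], [0.0, 596.8267077019527, 232.92602885382462], [0.0, 0.0, 1.0]] -0.19437642439333103 [[0.005080216838568313, -0.9999867423955795, 0.0008404938729438771], [-0.9808880183338019, -0.005146672347212014, -0.19450503143347628], [0.19450677850928558, 0.00016369736642098988, -0.9809011603199949]] [-0.0866206   0.52421576  1.24635109]
wrist [[347.0912670223392, 0.0, 316.29619368029785], [0.0, 347.0912670223392, 240.1583518613478], [0.0, 0.0, 1.0]] -0.06883658602681886 [[0.24876997715823576, 0.9685604496153135, -0.002038113262816414], [0.9171654171559522, -0.23489200682759284, 0.32192132998863887], [0.311321531600111, -0.08195364890892466, -0.9467642279853381]] [-0.54834315 -0.04203059  0.38128836]
```

View pics/scene0.png

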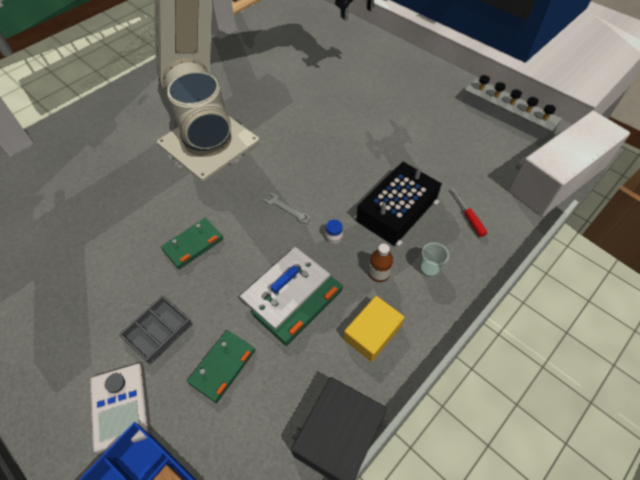

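View pics/top0.png

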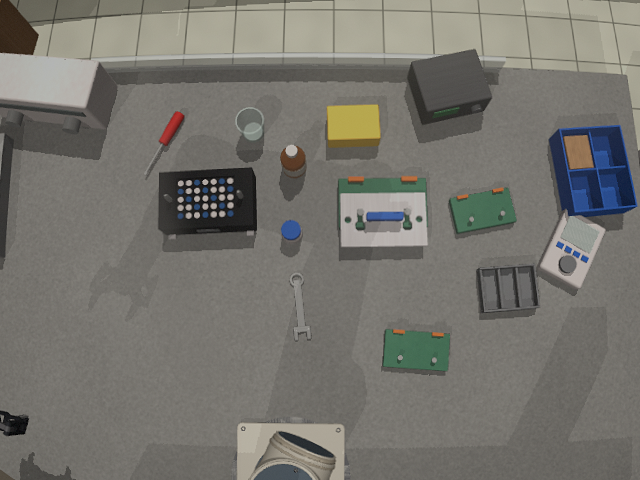

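View pics/wrist0.png

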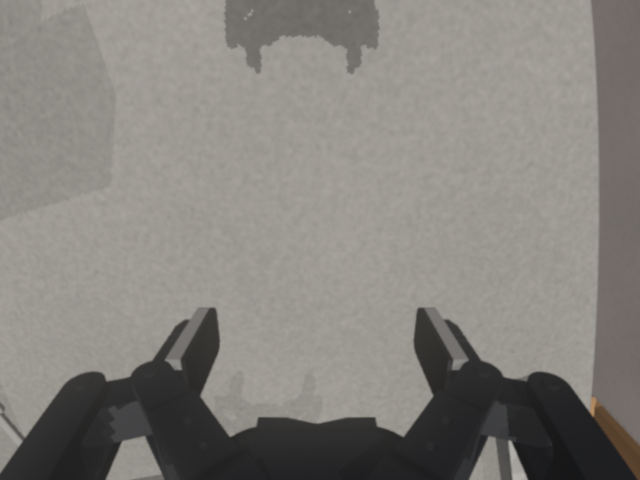

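```bash
cat > h.py <<'E'
import numpy as np, cv2
from plant import read_state, get_image
def undist(d,uv):
    uv=np.atleast_2d(np.array(uv,float)); K=d["mtx"]
    n=(uv-[K[0,2],K[1,2]])/[K[0,0],K[1,1]]
    u=n.copy()
    for _ in range(30):
        u=n/(1+d["k1"]*(u**2).sum(1,keepdims=True))
    return u
def plane(d,uv,z):
    u=undist(d,uv); R=np.array(d["R"]);t=np.array(d["t"])
    c=-R.T@t; r=np.c_[u,np.ones(len(u))]@R
    return c+r*((z-c[2])/r[:,2])[:,None]
def proj(d,X):
    X=np.atleast_2d(X); c=X@np.array(d["R"]).T+d["t"]; u=c[:,:2]/c[:,2:]
    u=u*(1+d["k1"]*(u**2).sum(1,keepdims=True)); K=d["mtx"]
    return u*[K[0,0],K[1,1]]+[K[0,2],K[1,2]]
def tri(obs):
    A=[];b=[]
    for d,uv in obs:
        u=undist(d,uv)[0];R=np.array(d["R"]);t=np.array(d["t"])
        for i in (0,1):
            A.append(R[i]-u[i]*R[2]); b.append(u[i]*t[2]-t[i])
    x,res,_,_=np.linalg.lstsq(np.array(A),np.array(b),rcond=None)
    return x,np.sqrt(res)
def blobs(mask,amin=15):
    n,l,s,c=cv2.connectedComponentsWithStats(mask.astype(np.uint8))
    return [(int(s[i,4]),c[i].round(1).tolist(),s[i,:4].tolist()) for i in range(1,n) if s[i,4]>=amin]
E
python3 - <<'E'
from h import *
out=[]
for n,(a,b,c,e) in (("top",(330,170,440,255)),("scene",(230,240,350,350))):
    d=get_image(n); f=d["frame"]; hsv=cv2.cvtColor(f,cv2.COLOR_RGB2HSV)
    H,S,V=[hsv[...,i].astype(int) for i in range(3)]
    print(n,"orange",blobs((H<15)&(S>150)&(V>120)),"\nblue",blobs((H>105)&(H<130)&(S>120)&(V>60)))
    for (x0,y0,x1,y1),nm in (((a,b,c,e),"dock"),((150,160,265,240) if n=="top" else (350,150,450,250),"block")):
        cv2.imwrite(f"pics/{n}_{nm}.png",cv2.resize(f[y0:y1,x0:x1,::-1],None,fx=6,fy=6,interpolation=cv2.INTER_CUBIC)[:600,:800])
E
```

```text
top orange [(278, [170.9, 126.7], [159, 112, 24, 32]), (60, [355.5, 178.5], [348, 177, 16, 4]), (61, [408.9, 178.5], [401, 177, 16, 4]), (31, [497.4, 189.7], [493, 188, 10, 5]), (32, [462.2, 196.4], [457, 195, 11, 4]), (35, [398.3, 331.1], [393, 330, 12, 4]), (32, [437.2, 334.0], [432, 333, 11, 3])] 
blue [(5200, [594.7, 173.4], [550, 125, 87, 92]), (28, [221.5, 180.8], [219, 178, 6, 6]), (28, [196.5, 182.2], [194, 180, 6, 6]), (27, [204.9, 189.9], [202, 187, 6, 6]), (29, [229.7, 188.6], [227, 186, 6, 6]), (25, [180.4, 191.0], [178, 189, 6, 5]), (28, [213.2, 197.5], [211, 195, 6, 6]), (27, [188.5, 198.9], [186, 196, 6, 6]), (31, [221.5, 205.4], [219, 203, 6, 6]), (32, [196.5, 206.5], [194, 204, 6, 6]), (32, [230.1, 213.2], [227, 210, 7, 7]), (29, [204.9, 214.3], [202, 212, 6, 6]), (276, [384.9, 215.7], [367, 212, 36, 9]), (21, [180.0, 215.8], [178, 214, 5, 5]), (290, [290.4, 229.7], [281, 221, 19, 19]), (32, [559.7, 244.8], [556, 242, 8, 7]), (30, [567.8, 249.1], [565, 246, 7, 7]), (30, [576.1, 253.8], [573, 251, 7, 7]), (29, [584.2, 258.4], [581, 256, 7, 6])]
scene orange [(198, [47
[... 237 characters left out ...]
), (50, [221.1, 387.9], [217, 383, 9, 11])] 
blue [(1275, [556.8, 19.7], [527, 0, 63, 60]), (15, [407.9, 186.5], [406, 185, 5, 4]), (15, [417.1, 185.8], [415, 184, 5, 4]), (16, [395.8, 198.6], [394, 197, 5, 4]), (16, [415.0, 197.5], [413, 196, 5, 4]), (15, [376.3, 200.3], [374, 199, 5, 4]), (16, [386.0, 199.5], [384, 198, 5, 4]), (16, [393.2, 210.7], [391, 209, 5, 4]), (16, [403.2, 210.2], [401, 209, 5, 4]), (203, [333.7, 226.9], [326, 220, 16, 15]), (270, [284.3, 278.6], [271, 266, 28, 27]), (32, [132.0, 393.5], [129, 391, 7, 6]), (31, [121.7, 396.6], [119, 394, 7, 6]), (33, [111.2, 399.8], [108, 397, 7, 6]), (32, [100.1, 403.3], [97, 401, 7, 6]), (2990, [133.3, 459.3], [79, 422, 116, 58])]
```

View pics/top_dock.png

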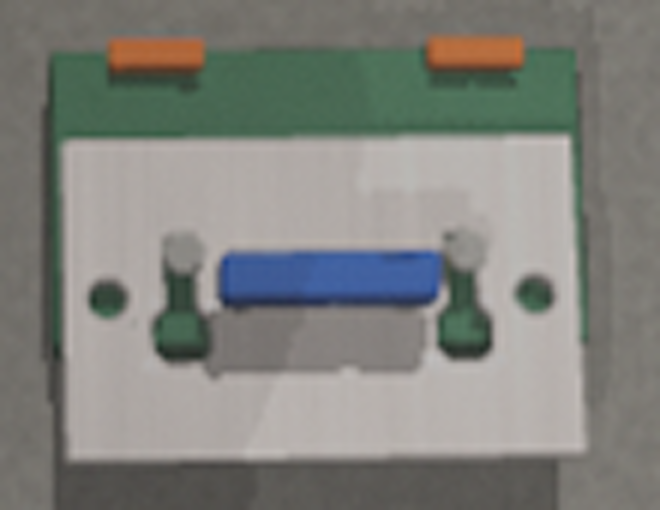

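View pics/top_block.png

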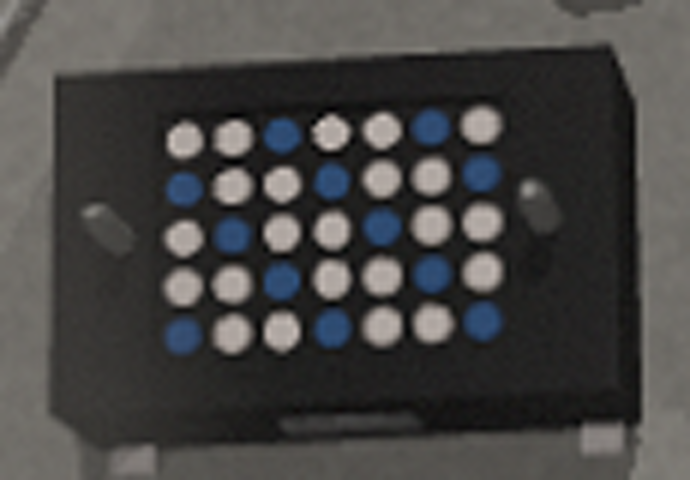

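View pics/scene_block.png

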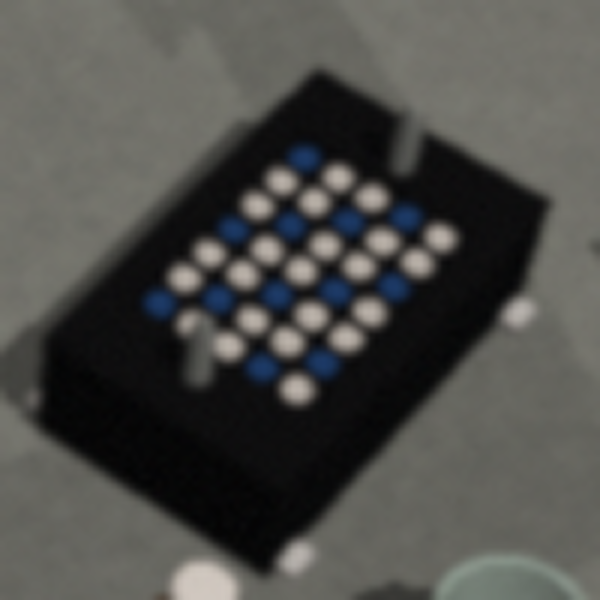

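View pics/scene_dock.png

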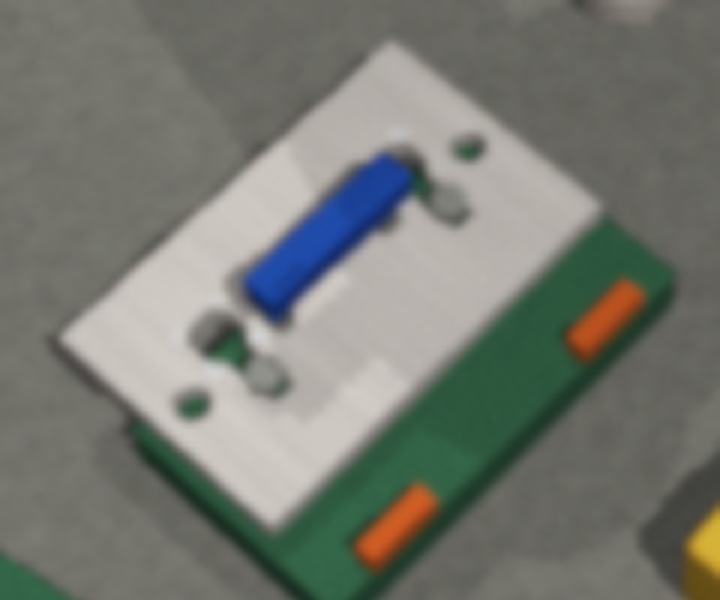

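```bash
python3 - <<'E'
from h import *
t=get_image("top");s=get_image("scene")
T=lambda x,y,o:np.array(o)+(np.array([x,y])+.5)/6-.5
D=(330,170);B=(150,160);SB=(350,150);SD=(230,240)
print("holes",plane(t,[T(107,299,D),T(535,293,D)],.042))
print("holes sc",plane(s,[T(192,404,SD),T(469,147,SD)],.042))
print("corners",plane(t,[T(62,140,D),T(572,135,D),T(586,452,D),T(68,460,D)],.042))
print("studs",plane(t,[T(183,252,D),T(464,249,D)],.051))
print("studs sc",plane(s,[T(268,377,SD),T(449,205,SD)],.051))
print("stops", plane(t,[T(155,70,D),T(476,67,D)],.041))
print("hdl",tri([(t,T(330,277,D)),(s,T(328,235,SD))]))
for a,b in (((95,211),(203,322)),((533,189),(408,120))):
    print("pin",tri([(t,T(*a,B)),(s,T(*b,SB))]),plane(t,[T(*a,B)],.11),plane(s,[T(*b,SB)],.11))
# block top corners
print("blk",plane(t,[T(55,77,B),T(612,46,B),T(617,385,B),T(52,413,B)],.07))
# caps grid: blue in blob
print("caps",plane(t,[[180.4,191.0],[180,215.8],[229.7,188.6],[230.1,213.2]],.068), plane(t,[T(331,229,B)],.069))
E
```

```text
holes [[ 0.55706979 -0.12377329  0.042     ]
 [ 0.56029679 -0.28172378  0.042     ]]
holes sc [[ 0.5621864  -0.28056203  0.042     ]
 [ 0.55965491 -0.12228466  0.042     ]]
corners [[ 0.61731743 -0.10718186  0.042     ]
 [ 0.62071631 -0.29725987  0.042     ]
 [ 0.5008481  -0.29910204  0.042     ]
 [ 0.4970422  -0.10953771  0.042     ]]
studs [[ 0.57282287 -0.15130534  0.051     ]
 [ 0.57463242 -0.25451794  0.051     ]]
studs sc [[ 0.57924794 -0.25455777  0.051     ]
 [ 0.57680319 -0.15110428  0.051     ]]
stops [[ 0.64479649 -0.14182263  0.041     ]
 [ 0.64698055 -0.26201238  0.041     ]]
hdl (array([ 0.55963841, -0.20223842,  0.07153283]), array([0.00144356]))
pin (array([0.58436232, 0.23960636, 0.01633453]), array([0.0884501])) [[0.59432643 0.26630787 0.11      ]] [[0.60427767 0.10963395 0.11      ]]
pin (array([0.61372977, 0.12976626, 0.21094134]), array([0.07301451])) [[0.60229    0.10866742 0.11      ]] [[0.59865549 0.26049392 0.11      ]]
blk [[0.65647055 0.29672803 0.07      ]
 [0.66762005 0.08794003 0.07      ]
 [0.54029283 0.08184718 0.07      ]
 [0.52906183 0.28918725 0.07      ]]
caps [[0.61396299 0.24493785 0.068     ]
 [0.55784048 0.24251244 0.068     ]
 [0.61933054 0.13485471 0.068     ]
 [0.56394684 0.13169414 0.068     ]] [[0.59830266 0.18914914 0.069     ]]
```

Call:
servo_tool(increments="0 0 0 0 0 0.162 1;0 0 0 0 0 0.162 1;0 0 0 0 0 0.162 1;0 0 0 0 0 0.162 1;0 0 0 0 0 0.162 1;0 0 0 0 0 0.162 1;0 0 0 0 0 0.162 1;0 0 0 0 0 0.162 1;0 0 0 0 0 0 1")

```text
time: 1.48
eef_pos: [0.137, 0.5325, 0.4042]
orientation: [0.0, 0.713, 0.701, -0.001]
ft_force: [0.1, 0.3, -0.1]
grip_width: 0.0855
```

Call:
servo_tool(increments="0 0 0 0 0 -0.037 1;-5.3 2.9 0 0 0 0 1;-5.3 2.9 0 0 0 0 1;-5.3 2.9 0 0 0 0 1;-5.3 2.9 0 0 0 0 1;-5.3 2.9 0 0 0 0 1;-5.3 2.9 0 0 0 0 1;-5.3 2.9 0 0 0 0 1;-5.3 2.9 0 0 0 0 1;-5.3 2.9 0 0 0 0 1;-5.3 2.9 0 0 0 0 1;-5.3 2.9 0 0 0 0 1;-5.3 2.9 0 0 0 0 1;-5.3 2.9 0 0 0 0 1;-5.3 2.9 0 0 0 0 1;0 0 0 0 0 0 1")

```text
time: 3.48
eef_pos: [0.5956, -0.2093, 0.4048]
orientation: [0.002, 0.673, 0.74, 0.003]
ft_force: [-0.6, 1.9, -1.3]
grip_width: 0.0852
```

```bash
python3 - <<'E'
from h import *
d=get_image("wrist"); cv2.imwrite("pics/w1.png",d["frame"][:,:,::-1])
s=read_state();print(s["eef_pos"],s["orientation"],s["joint_pos"])
print(proj(d,[[.559,-.203,.08],[.557,-.1238,.042],[.5603,-.2817,.042]]))
E
```

```text
[ 0.5947596  -0.20762623  0.40546791] [0.00203667 0.672407   0.74017395 0.00268332] [-0.46976228  0.39609942  0.22619895  1.39554801  0.00409804  1.00517079]
[[273.19888051 210.07920902]
 [280.87278456 115.43004452]
 [274.32040938 274.37466029]]
```

View pics/w1.png

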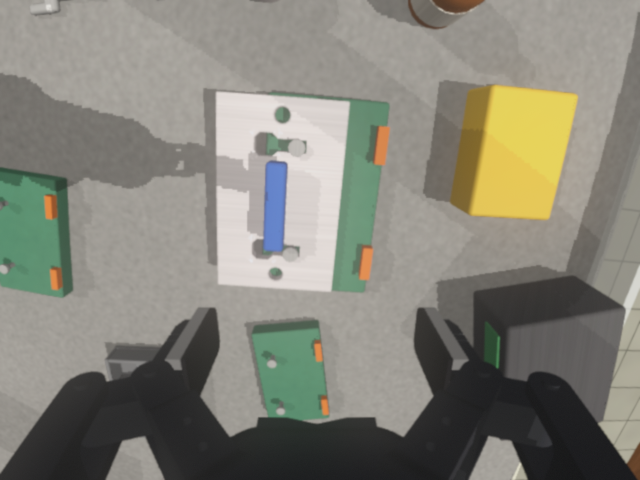

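```bash
cat >> h.py <<'E'
def toolvec(dw,s=None):
    s=s or read_state(); from scipy.spatial.transform import Rotation as Ro
    q=s["orientation"]; return Ro.from_quat(q,scalar_first=True).inv().apply(dw)*100
def yawx(s=None):
    s=s or read_state(); from scipy.spatial.transform import Rotation as Ro
    M=Ro.from_quat(s["orientation"],scalar_first=True).as_matrix(); return np.arctan2(M[1,0],M[0,0]),M[:,2]
E
python3 - <<'E'
from h import *
d=get_image("wrist"); f=d["frame"]; hsv=cv2.cvtColor(f,cv2.COLOR_RGB2HSV)
H,S,V=[hsv[...,i].astype(int) for i in range(3)]
g=(H>60)&(H<100)&(S>60)
m=g.copy(); m[:,:255]=0; m[:,300:]=0; m[:90]=0; m[300:]=0
b=blobs(m,20); print(b)
bl=(H>105)&(H<130)&(S>120); bb=[x for x in blobs(bl,300)]; print(bb)
big=[x for x in blobs((H<15)&(S>150)&(V>120),50)]; print(big)
hb=[x[1] for x in b]
print(plane(d,[hb[0],hb[-1]],.042))
print(plane(d,[bb[0][1]],.079)); print(plane(d,[x[1] for x in big],.041))
print(plane(d,[[297,148],[290,253.5]],.051))
s=read_state(); print(yawx(s),s["eef_pos"])
E
```

```text
[]
[(1389, [274.9, 208.4], [266, 166, 19, 86])]
[(357, [381.6, 146.9], [375, 129, 14, 37]), (238, [51.7, 207.7], [46, 197, 12, 23]), (258, [365.7, 264.3], [360, 250, 12, 30]), (181, [56.8, 279.2], [52, 270, 11, 20]), (89, [318.4, 352.2], [316, 344, 6, 18]), (80, [324.7, 406.0], [322, 398, 6, 17])]Traceback (most recent call last):
  File "<stdin>", line 10, in <module>
IndexError: list index out of range
```

```bash
python3 - <<'E'
from h import *
d=get_image("wrist"); f=d["frame"]
g=cv2.cvtColor(f,cv2.COLOR_RGB2GRAY)
def dark(x,y,r=9):
    p=g[y-r:y+r+1,x-r:x+r+1]; m=p<130
    b=max(blobs(m,5)); return [b[1][0]+x-r,b[1][1]+y-r],b[0]
h=[dark(282,115),dark(276,273)]; print(h)
P=plane(d,[h[0][0],h[1][0]],.042);print(P,P.mean(0),np.arctan2(*(P[0]-P[1])[[1,0]]))
print(plane(d,[[274.9,208.4]],.079))
print(plane(d,[[297,148],[290,253.5]],.051))
s=read_state(); print(yawx(s),s["eef_pos"])
E
```

```text
[([286.0, 118.5], 92), ([277.7, 275.4], 39)]
[[ 0.56033503 -0.12292034  0.042     ]
 [ 0.56254639 -0.28002631  0.042     ]] [ 0.56144071 -0.20147332  0.042     ] 1.584870960849297
[[ 0.55882899 -0.19884355  0.079     ]]
[[ 0.57284678 -0.14765741  0.051     ]
 [ 0.57401312 -0.25067589  0.051     ]]
(np.float64(1.6671083504499695), array([ 7.66543935e-03,  9.12606439e-04, -9.99970204e-01])) [ 0.59376161 -0.20528992  0.40678855]
```

Call:
servo_tool(increments="0 0 0 0.0077 0 0.079 1;0 0 0 0 0 0 1;0 -1.7 3 0 0 0 1;0 -1.7 3 0 0 0 1;0.2 0 3 0 0 0 1;0 0 0 0 0 0 1;0 0 0 0 0 0 1")

```text
time: 4.5
eef_pos: [0.5563, -0.1964, 0.3212]
orientation: [0.004, 0.693, 0.721, 0.002]
ft_force: [0.6, -0.5, 0.0]
grip_width: 0.0852
```

```bash
python3 - <<'E'
from h import *
d=get_image("wrist"); cv2.imwrite("pics/w2.png",d["frame"][:,:,::-1])
s=read_state();print(s["eef_pos"],yawx(s))
print(proj(d,[[.560,-.2025,.08],[.5585,-.1235,.042],[.5616,-.2815,.042]]))
E
```

```text
[ 0.55637992 -0.19645866  0.32113766] (np.float64(1.6094575286288624), array([ 0.00844531, -0.00290033, -0.99996013]))
[[319.04605028 263.04529185]
 [320.8129504  135.60440663]
 [316.29961968 332.462906  ]]
```

View pics/w2.png

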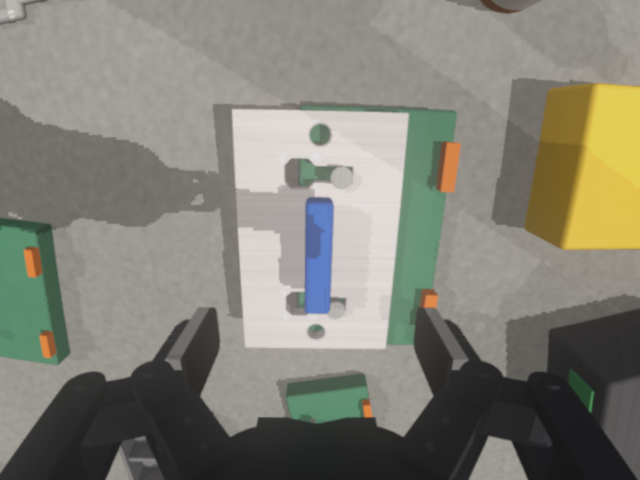

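Call:
servo_tool(increments="-0.5 0.4 0 0.01 0.003 0.022 1;0 0 0 0 0 0 1;0 0 2.4 0 0 0 1;0 0 2.4 0 0 0 1;0 0 2.4 0 0 0 1;0 0 1 0 0 0 1;0 0 0 0 0 0 1")

```text
time: 5.42
eef_pos: [0.5629, -0.203, 0.2411]
orientation: [0.003, 0.702, 0.713, 0.0]
ft_force: [-0.4, 0.7, -0.6]
grip_width: 0.0854
```

```bash
python3 - <<'E'
from h import *
d=get_image("wrist"); cv2.imwrite("pics/w3.png",d["frame"][:,:,::-1])
s=read_state();print(s["eef_pos"],yawx(s),s["ft_force"])
E
```

```text
[ 0.56301549 -0.20307113  0.24160152] (np.float64(1.586512316863639), array([ 0.00460978, -0.00363245, -0.99998278])) [-0.68061076  0.00395126  0.20013214]
```

View pics/w3.png

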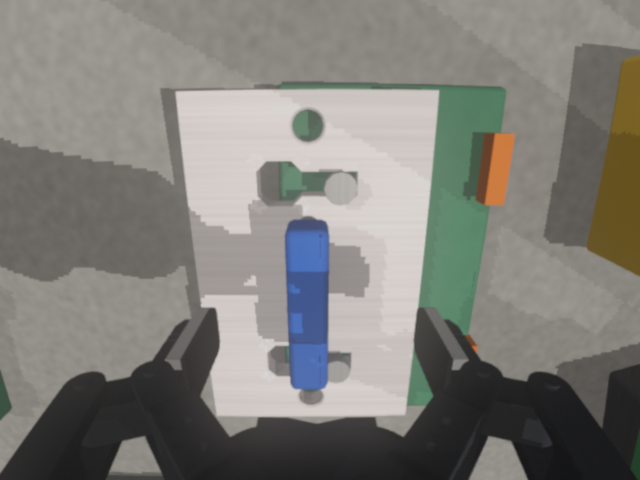

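Call:
servo_tool(increments="0.05 -0.3 0.8 0.005 0.004 0 1;0 0 0.8 0 0 0 1;0 0 0 0 0 0 1")

```text
time: 5.85
eef_pos: [0.5602, -0.2028, 0.2263]
orientation: [0.001, 0.702, 0.713, 0.0]
ft_force: [0.3, 0.6, -0.1]
grip_width: 0.0856
```

```bash
python3 - <<'E'
from h import *
s=read_state();print(s["eef_pos"],yawx(s),s["ft_force"])
E
```

```text
[ 0.56022188 -0.20284751  0.2262862 ] (np.float64(1.5865296070262866), array([ 1.58117064e-03, -7.47167786e-04, -9.99998471e-01])) [ 0.33095401  0.57386995 -0.07168665]
```

Close on the bar.

Call:
servo_tool(increments="0 0 0.1 0.0015 0.001 0 0.6;0 0 0 0 0 0 0.3;0 0 0 0 0 0 0;0 0 0 0 0 0 0;0 0 0 0 0 0 0;0 0 0 0 0 0 0", force=60)

```text
time: 6.6
eef_pos: [0.5604, -0.2029, 0.2259]
orientation: [0.0, 0.702, 0.713, 0.0]
ft_force: [-0.7, 0.2, 0.2]
grip_width: 0.017
```

```bash
python3 - <<'E'
from h import *
d=get_image("wrist"); cv2.imwrite("pics/w4.png",d["frame"][:,:,::-1])
s=read_state();print(s["eef_pos"],yawx(s),s["ft_force"],s["moment"],s["grip_width"])
E
```

```text
[ 0.56040571 -0.20290963  0.22589834] (np.float64(1.5866023452621278), array([ 8.31735870e-04, -2.26992050e-04, -9.99999628e-01])) [ 0.21754846  0.12066068 -0.47414834] [-0.03260001  0.01693669  0.00371954] 0.017424566993597696
```

View pics/w4.png

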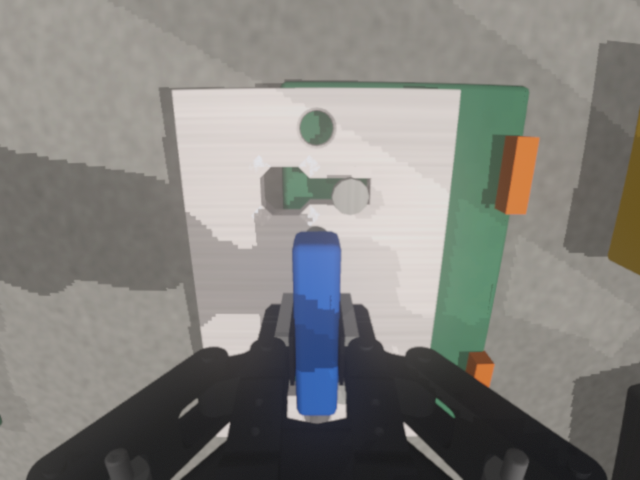

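Call:
servo_tool(increments="0 0.4 0 0 0 0 0;0 0.5 0 0 0 0 0;0 0.5 0 0 0 0 0;0 0.5 0 0 0 0 0;0 0.5 0 0 0 0 0;0 0.2 0 0 0 0 0;0 0 0 0 0 0 0")

```text
time: 7.52
eef_pos: [0.5874, -0.2024, 0.2259]
orientation: [-0.001, 0.702, 0.713, -0.001]
ft_force: [-3.4, -0.2, 3.7]
grip_width: 0.0171
```

```bash
python3 - <<'E'
from h import *
d=get_image("wrist"); cv2.imwrite("pics/w5.png",d["frame"][:,:,::-1])
s=read_state();print(s["eef_pos"],yawx(s),s["ft_force"],s["moment"],s["grip_width"])
E
```

```text
[ 0.58738122 -0.20239139  0.22592408] (np.float64(1.5862629409678635), array([-1.88637321e-03, -2.53478909e-04, -9.99998189e-01])) [-3.17373764  0.8638598   1.20286068] [-0.02611602  0.52692988  0.00197604] 0.016455893368289228
```

View pics/w5.png

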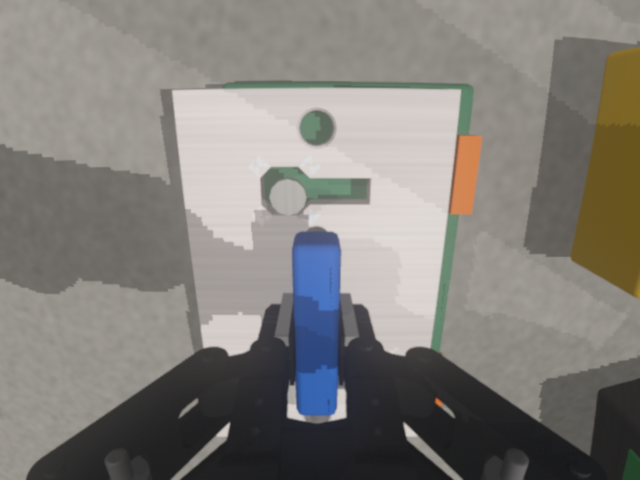

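Call:
servo_tool(increments="0 0.12 0 0 0 0 0;0 0 0 0 0 0 0")

```text
time: 7.82
eef_pos: [0.5886, -0.2023, 0.2259]
orientation: [-0.001, 0.702, 0.713, -0.001]
ft_force: [-4.0, -0.8, 0.9]
grip_width: 0.0172
```

```bash
python3 - <<'E'
from h import *
d=get_image("wrist"); cv2.imwrite("pics/w6.png",cv2.resize(d["frame"][70:230,160:500,::-1],None,fx=2.3,fy=2.3))
s=read_state();print(s["eef_pos"],yawx(s),s["ft_force"],s["moment"],s["grip_width"])
d=get_image("top"); cv2.imwrite("pics/t6.png",cv2.resize(d["frame"][160:260,320:450,::-1],None,fx=6,fy=6,interpolation=cv2.INTER_CUBIC))
E
```

```text
[ 0.58858703 -0.20235584  0.22594009] (np.float64(1.5862324959699563), array([-1.70441101e-03, -2.02696710e-04, -9.99998527e-01])) [-3.01885362  0.19022419  2.55104291] [-0.04039496  0.33555685  0.00479594] 0.016861912410697396
```

View pics/w6.png

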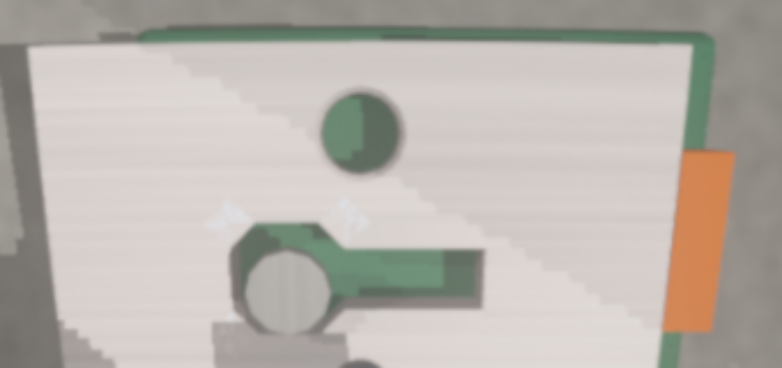

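View pics/t6.png

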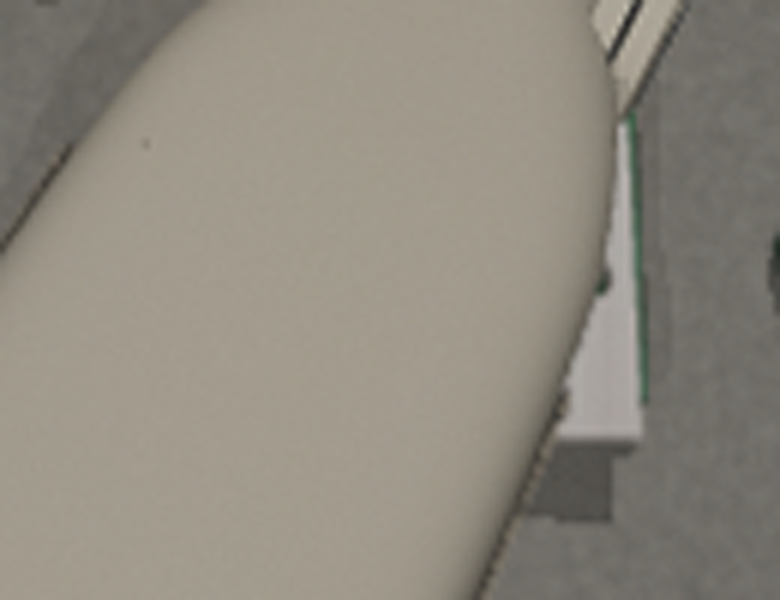

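```bash
python3 - <<'E'
from h import *
d=get_image("wrist"); R=np.array(d["R"]);print(-R.T@d["t"])
P=lambda x,y:[160+x/2.3,70+y/2.3]
print("head",plane(d,[P(288,292)],.051))
print("hole",plane(d,[P(361,132)],.042))
print("slot end edges top/bottom",plane(d,[P(484,249),P(483,307)],.042), "wide top/left",plane(d,[P(290,222),P(231,270)],.042))
print("stop face", plane(d,[P(683,151),P(663,332)],.041), "edge",plane(d,[P(692,44),P(658,368)],.042))
print(read_state()["ft_force"])
E
```

```text
[ 0.58695266 -0.12010047  0.19517766]
head [[ 0.57399063 -0.15031565  0.051     ]]
hole [[ 0.58691308 -0.12207206  0.042     ]]
slot end edges top/bottom [[ 0.61084845 -0.14318552  0.042     ]
 [ 0.61137143 -0.15454524  0.042     ]] wide top/left [[ 0.57371147 -0.1386902   0.042     ]
 [ 0.56218671 -0.14803205  0.042     ]]
stop face [[ 0.64748873 -0.1240147   0.041     ]
 [ 0.64820924 -0.15915338  0.041     ]] edge [[ 0.64639672 -0.10517905  0.042     ]
 [ 0.64781062 -0.1664225   0.042     ]]
[-2.03899197 -0.59571054  1.15088744]
```

Call:
servo_tool(increments="-0.1 0.03 0 0 0 0 0;0 0 -0.3 0 0 0 0;0 0 -0.4 0 0 0 0;0 0 -0.4 0 0 0 0;0 0 0 0 0 0 0")

```text
time: 8.6
eef_pos: [0.5892, -0.2031, 0.236]
orientation: [-0.002, 0.701, 0.713, -0.0]
ft_force: [-0.4, 0.7, -5.5]
grip_width: 0.0166
```

```bash
python3 - <<'E'
from h import *
d=get_image("wrist"); cv2.imwrite("pics/w7.png",d["frame"][:,:,::-1])
s=read_state();print(s["eef_pos"],yawx(s),s["ft_force"],s["moment"],s["grip_width"])
E
```

```text
[ 0.58912955 -0.20313794  0.23578377] (np.float64(1.58658710719233), array([-0.00309882,  0.00173595, -0.99999369])) [-0.07243264  0.49201522 -5.67378046] [-0.00478896  0.00022132  0.00706775] 0.017065903492908555
```

View pics/w7.png

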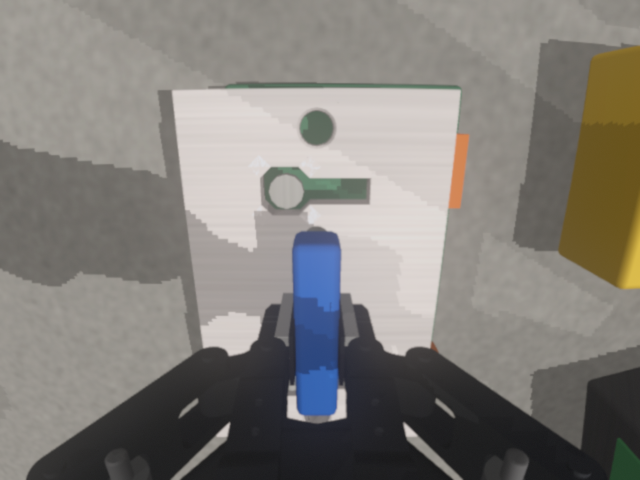

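Call:
servo_tool(increments="0 0 -1 -0.003 -0.002 0 0;0 0 -2.5 0 0 0 0;0 0 -3 0 0 0 0;0 0 -3 0 0 0 0;0 0 -2.5 0 0 0 0;0 0 -0.5 0 0 0 0;1 0 0 0 0 0 0;2.5 0 0 0 0 0 0;4 0.2 0 0 0 -0.018 0;4.5 0.2 0 0 0 -0.018 0;4.5 0.2 0 0 0 0 0;4.5 0.2 0 0 0 0 0;4.5 0.2 0 0 0 0 0;4.5 0.2 0 0 0 0 0;4 0.2 0 0 0 0 0;2.5 0 0 0 0 0 0;1 0 0 0 0 0 0;0 0 0 0 0 0 0;0 0 0 0 0 0 0")

```text
time: 11.02
eef_pos: [0.5819, 0.1888, 0.352]
orientation: [-0.008, 0.688, 0.726, -0.006]
ft_force: [0.4, -0.2, -4.9]
grip_width: 0.017
```

```bash
python3 - <<'E'
from h import *
for n in ("wrist","scene"):
    d=get_image(n); cv2.imwrite(f"pics/{n}8.png",d["frame"][:,:,::-1])
s=read_state();print(s["eef_pos"],yawx(s),s["ft_force"],s["moment"],s["grip_width"],s["time"])
E
```

```text
[0.5819974  0.1885207  0.35222592] (np.float64(1.6237238461567356), array([-0.02000776,  0.00167965, -0.99979841])) [-0.33187939 -0.42947572 -6.10400641] [-0.012592   -0.05025794 -0.04874131] 0.01703597153938229 11.125
```

View pics/wrist8.png

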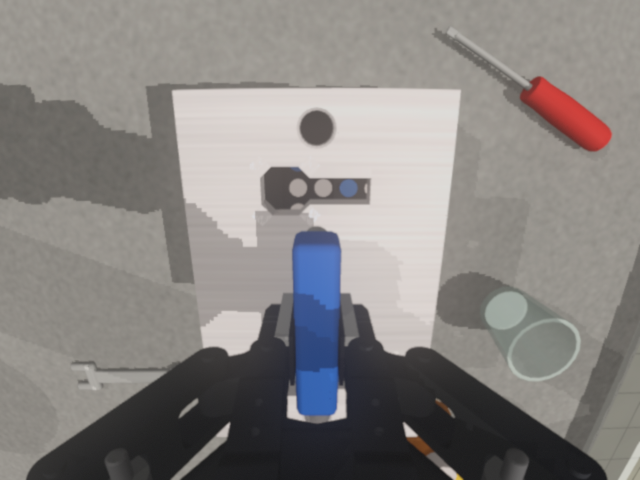

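View pics/scene8.png

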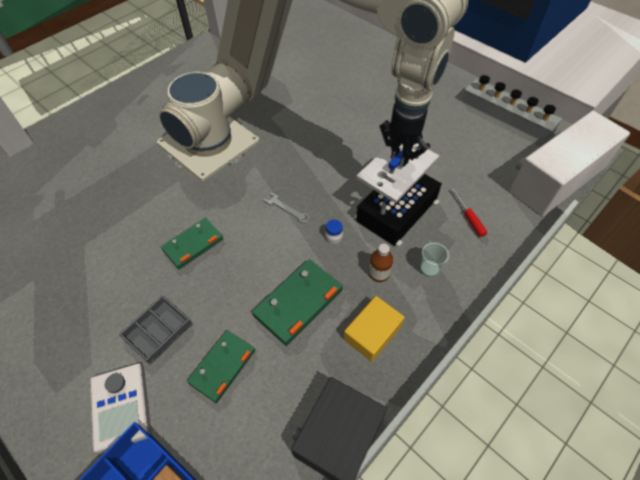

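Call:
servo_tool(increments="0 0 0 -0.02 -0.002 0 0;-0.1 0.9 0 0 0 0 0;-0.05 0.9 0 0 0 0 0;0 0 0.8 0 0 0 0;0 0 0.8 0 0 0 0;0 0 0.4 0 0 0 0;0 0 0 0 0 0 0")

```text
time: 12.0
eef_pos: [0.6019, 0.1862, 0.3302]
orientation: [0.0, 0.689, 0.725, 0.0]
ft_force: [-0.5, 0.1, -5.3]
grip_width: 0.0172
```

```bash
python3 - <<'E'
from h import *
for n in ("wrist","top"):
    d=get_image(n); cv2.imwrite(f"pics/{n}9.png",d["frame"][:,:,::-1] if n!="wrist" else cv2.resize(d["frame"][70:230,160:500,::-1],None,fx=2.3,fy=2.3))
s=read_state();print(s["eef_pos"],yawx(s),s["ft_force"],s["moment"],s["grip_width"],s["time"])
E
```

```text
[0.60195614 0.18617726 0.3307512 ] (np.float64(1.6212070753232068), array([ 1.52791789e-03,  4.93918074e-04, -9.99998711e-01])) [-0.11076082  0.52004342 -4.83828429] [-0.04104637 -0.00282168  0.03582351] 0.017143073792301892 12.1
```

View pics/wrist9.png

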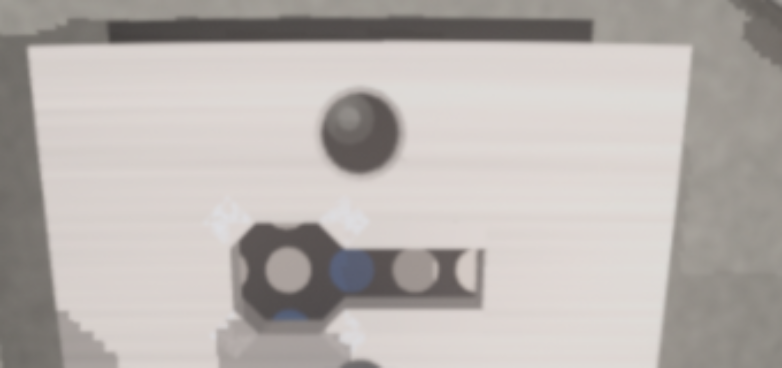

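View pics/top9.png

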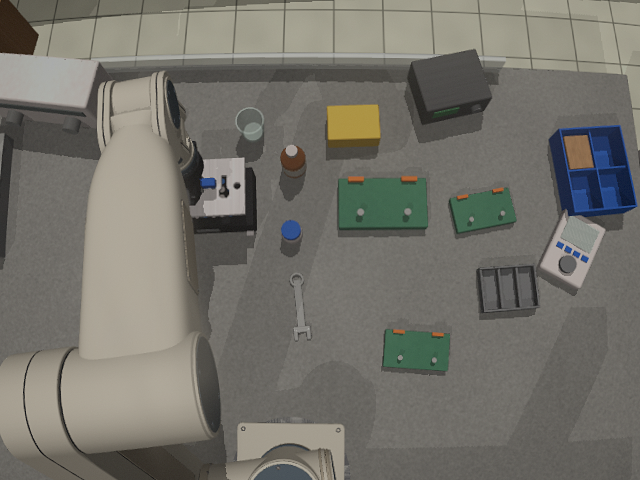

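```bash
python3 - <<'E'
from h import *
s=read_state(); u=s["eef_pos"][2]-.196
w=get_image("wrist"); t=get_image("top"); sc=get_image("scene")
f=t["frame"];cv2.imwrite("pics/t10.png",cv2.resize(f[150:240,190:265,::-1],None,fx=6,fy=6,interpolation=cv2.INTER_CUBIC))
cv2.imwrite("pics/s10.png",cv2.resize(sc["frame"][130:250,340:450,::-1],None,fx=5,fy=5,interpolation=cv2.INTER_CUBIC))
P=lambda x,y:[160+(x+.5)/2.3-.5,70+(y+.5)/2.3-.5]
R=np.array(w["R"]);print("cam",-R.T@w["t"])
print("pin",plane(w,[P(348,117)],.110),"hole",plane(w,[P(361,132)],u+.012))
# caps: seen at three white/blue
print("caps",plane(w,[P(288,270),P(352,270),P(415,270)],.069))
print(s["eef_pos"],yawx(s)[0])
E
```

```text
cam [0.5975281  0.26836672 0.3000536 ]
pin [[0.59491125 0.26933036 0.11      ]] hole [[0.59792756 0.26661952 0.1467512 ]]
caps [[0.57887004 0.2261371  0.069     ]
 [0.59748632 0.22706078 0.069     ]
 [0.61580688 0.22800093 0.069     ]]
[0.60195614 0.18617726 0.3307512 ] 1.6212070753232068
```

View pics/t10.png

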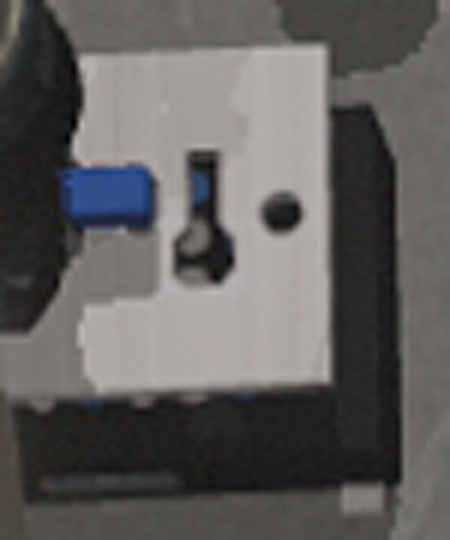

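View pics/s10.png

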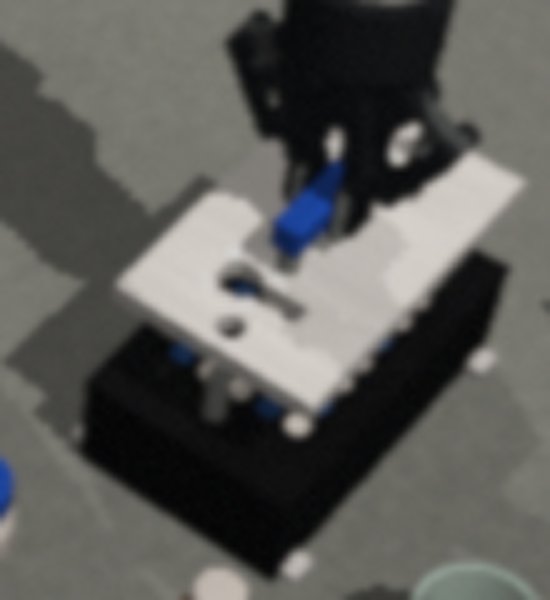

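```bash
python3 - <<'E'
from h import *
s=read_state(); u=s["eef_pos"][2]-.196
t=get_image("top")
hb=plane(t,[[190+282.5/6-.5,150+212.5/6-.5]],u+.012)[0]; print(hb)
y=1.6212; print("expected hole_b", np.array([.59793,.26662])-.158*np.array([np.cos(y),np.sin(y)]))
print("pin_b from a",np.array([.59491,.26933])-.158*np.array([np.cos(y),np.sin(y)]))
print(toolvec([-.003,.0027,0]),s["eef_pos"])
E
```

```text
[0.60533061 0.10709421 0.14713142]
expected hole_b [0.60589041 0.10882066]
pin_b from a [0.60287041 0.11153066]
[ 0.28476943 -0.28601764 -0.00053072] [0.60205764 0.1861661  0.33113142]
```

Call:
servo_tool(increments="0.27 -0.29 0 0.0015 0.0005 0 0;0 0 0 0 0 0 0;0 0 0.6 0 0 0 0;0 0 0.6 0 0 0 0;0 0 0.5 0 0 0 0;0 0 0 0 0 0 0")

```text
time: 13.05
eef_pos: [0.5987, 0.1889, 0.3128]
orientation: [-0.0, 0.689, 0.725, 0.001]
ft_force: [-1.4, -0.2, -5.5]
grip_width: 0.0174
```

```bash
python3 - <<'E'
from h import *
for n in ("wrist",):
    d=get_image(n); cv2.imwrite(f"pics/{n}11.png",cv2.resize(d["frame"][70:230,220:420,::-1],None,fx=3.7,fy=3.7))
s=read_state();print(s["eef_pos"],yawx(s),s["ft_force"],s["time"])
y=yawx(s)[0]; print(proj(d,[.59491,.26933,.11]), "hole px last P(361,132) =",160+361.5/2.3-.5,70+132.5/2.3-.5)
E
```

```text
[0.59876167 0.18893191 0.31306736] (np.float64(1.6211876307804665), array([ 8.95635057e-04,  1.11020487e-03, -9.99998983e-01])) [ 0.35338208 -0.05695947 -6.080729  ] 13.1
[[317.56753408 127.00727545]] hole px last P(361,132) = 316.67391304347825 127.1086956521739
```

View pics/wrist11.png

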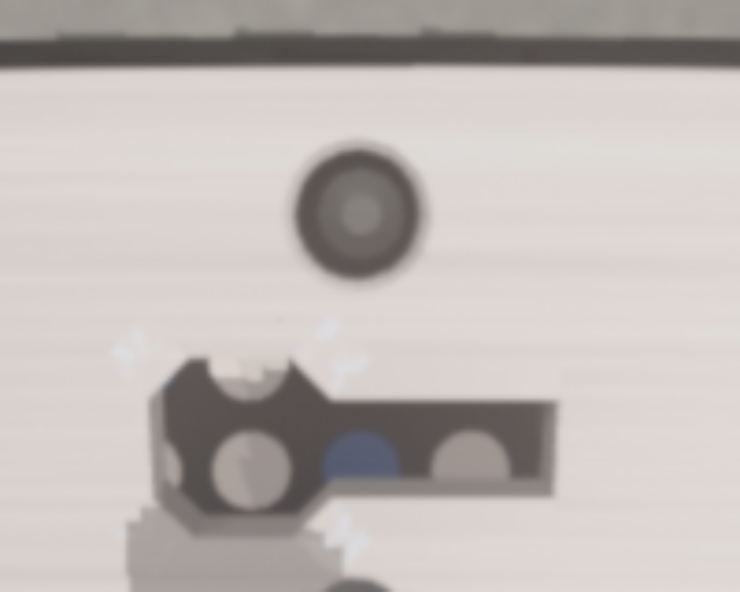

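Call:
servo_tool(increments="0 0.03 0.4 0.001 -0.001 0 0;0 0 0.5 0 0 0 0;0 0 0.5 0 0 0 0;0 0 0.5 0 0 0 0;0 0 0.5 0 0 0 0;0 0 0 0 0 0 0")

```text
time: 13.85
eef_pos: [0.5991, 0.1889, 0.2873]
orientation: [-0.0, 0.689, 0.725, -0.0]
ft_force: [-0.3, 1.3, -6.5]
grip_width: 0.0171
```

```bash
python3 - <<'E'
from h import *
for n in ("wrist",):
    d=get_image(n); cv2.imwrite(f"pics/{n}12.png",cv2.resize(d["frame"][70:230,220:420,::-1],None,fx=3.7,fy=3.7))
s=read_state();print(s["eef_pos"],yawx(s),s["ft_force"],s["moment"],s["time"])
E
```

```text
[0.59920307 0.18895682 0.28764593] (np.float64(1.6211689363369075), array([ 3.56821773e-04,  7.93580730e-05, -9.99999933e-01])) [-0.21447258  0.51497777 -5.6534196 ] [-0.02760548  0.02641607 -0.04935398] 13.9
```

View pics/wrist12.png

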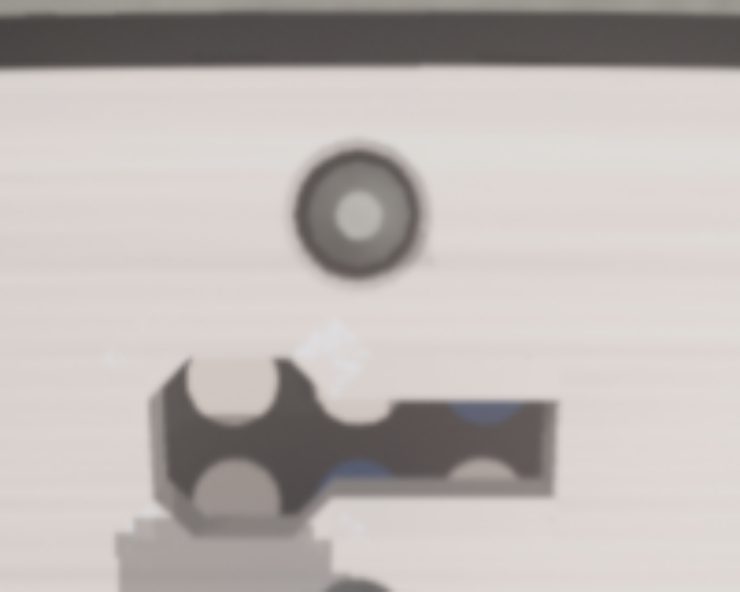

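Call:
servo_tool(increments="0 0 0.4 0 0 0 0;0 0 0.4 0 0 0 0;0 0 0.4 0 0 0 0;0 0 0.4 0 0 0 0;0 0 0.25 0 0 0 0;0 0 0 0 0 0 0")

```text
time: 14.65
eef_pos: [0.5993, 0.189, 0.2681]
orientation: [0.0, 0.689, 0.725, 0.0]
ft_force: [-0.5, -0.2, -6.8]
grip_width: 0.017
```

```bash
python3 - <<'E'
from h import *
s=read_state();print(s["eef_pos"],yawx(s),s["ft_force"],s["moment"],s["time"])
E
```

```text
[0.59929974 0.18896517 0.26807416] (np.float64(1.6211611519002884), array([ 7.90247156e-04,  1.66718794e-04, -9.99999674e-01])) [-0.48143697 -0.21569485 -6.75765123] [ 0.02166632 -0.03525257 -0.00067924] 14.65
```

Call:
servo_tool(increments="0 0 0.15 0 0 0 0;0 0 0.1 0 0 0 0;0 0 0 0 0 0 0")

```text
time: 15.02
eef_pos: [0.5993, 0.189, 0.266]
orientation: [0.0, 0.689, 0.725, 0.001]
ft_force: [-0.2, 0.4, -5.6]
grip_width: 0.0173
```

```bash
python3 - <<'E'
from h import *
s=read_state();print(s["eef_pos"],yawx(s),s["ft_force"],s["moment"],s["time"])
E
```

```text
[0.59934489 0.18895607 0.26603308] (np.float64(1.621162184932706), array([ 1.58224179e-03,  2.57098220e-04, -9.99998715e-01])) [-0.22642597  0.39972213 -5.59002609] [-0.02303413 -0.0218167  -0.00012591] 15.025
```

Still carrying full weight; feel for contact in small steps.

Call:
servo_tool(increments="0 0 0.06 0.0016 0 0 0;0 0 0 0 0 0 0")

```text
time: 15.28
eef_pos: [0.5995, 0.189, 0.266]
orientation: [0.0, 0.689, 0.725, 0.0]
ft_force: [-0.2, 0.9, -6.3]
grip_width: 0.0172
```

Call:
servo_tool(increments="0 0 0.06 0 0 0 0;0 0 0 0 0 0 0")

```text
time: 15.52
eef_pos: [0.5994, 0.189, 0.2659]
orientation: [0.0, 0.689, 0.725, 0.001]
ft_force: [-0.3, -0.0, -4.1]
grip_width: 0.0169
```

Call:
servo_tool(increments="0 0 0.12 0 0 0 0;0 0 0.12 0 0 0 0")

```text
time: 15.78
eef_pos: [0.5991, 0.1889, 0.2659]
orientation: [0.001, 0.689, 0.725, 0.001]
ft_force: [-5.4, -1.7, 9.9]
grip_width: 0.0171
```

```bash
python3 - <<'E'
from h import *
s=read_state();print(s["eef_pos"],yawx(s),s["ft_force"],s["moment"],s["time"])
d=get_image("wrist"); cv2.imwrite("pics/w13.png",d["frame"][:,:,::-1])
d=get_image("scene"); cv2.imwrite("pics/s13.png",cv2.resize(d["frame"][130:250,340:450,::-1],None,fx=5,fy=5,interpolation=cv2.INTER_CUBIC))
E
```

```text
[0.59911879 0.18894539 0.26590533] (np.float64(1.6212349344343373), array([ 3.59258890e-03,  6.14907102e-04, -9.99993358e-01])) [-5.41045332 -1.68036288  9.94115672] [-0.26962072  1.1892164   0.00747269] 15.775
```

View pics/w13.png

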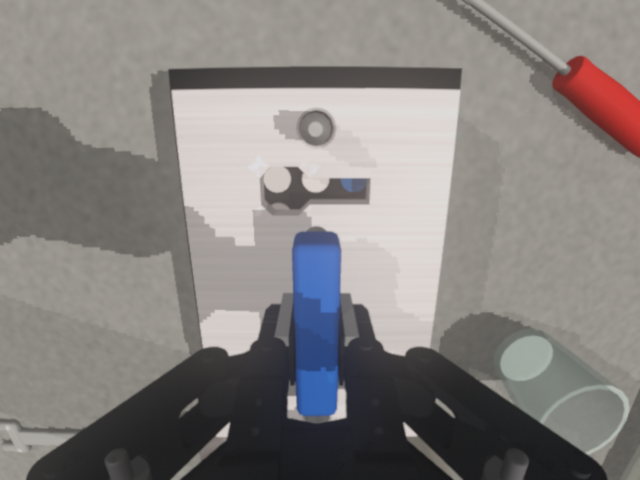

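View pics/s13.png

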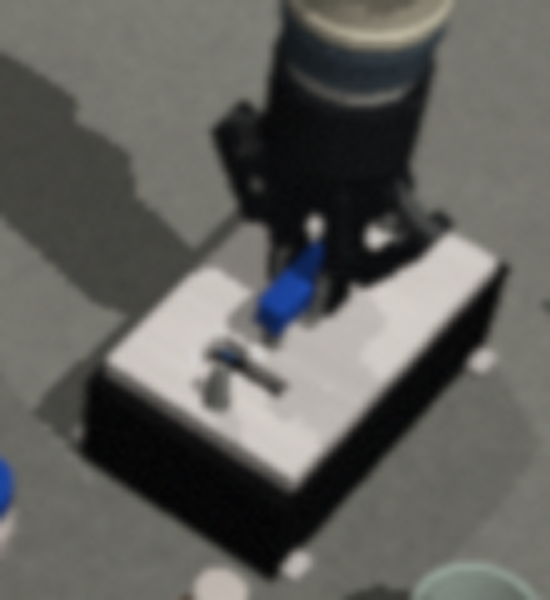

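Call:
servo_tool(increments="0 0 0 0.0036 0 0 0;0 0 0 0 0 0 0;0 0 0 0 0 0 0.3;0 0 0 0 0 0 0.6;0 0 0 0 0 0 1;0 0 0 0 0 0 1;0 0 0 0 0 0 1;0 0 0 0 0 0 1")

```text
time: 16.88
eef_pos: [0.5998, 0.1891, 0.2663]
orientation: [0.0, 0.689, 0.725, 0.001]
ft_force: [-0.4, -0.5, -0.7]
grip_width: 0.0857
```

```bash
python3 - <<'E'
from h import *
s=read_state();print(s["eef_pos"],yawx(s),s["ft_force"],s["moment"],s["time"],s["grip_width"])
d=get_image("wrist"); cv2.imwrite("pics/w14.png",d["frame"][:,:,::-1])
E
```

```text
[0.59975182 0.18907298 0.26629115] (np.float64(1.6212498823514703), array([ 2.05838977e-03,  9.92017413e-04, -9.99997389e-01])) [-0.40829631 -0.4819947  -0.66830832] [-0.00709891  0.00719266 -0.01162081] 16.875 0.08570158388613953
```

View pics/w14.png

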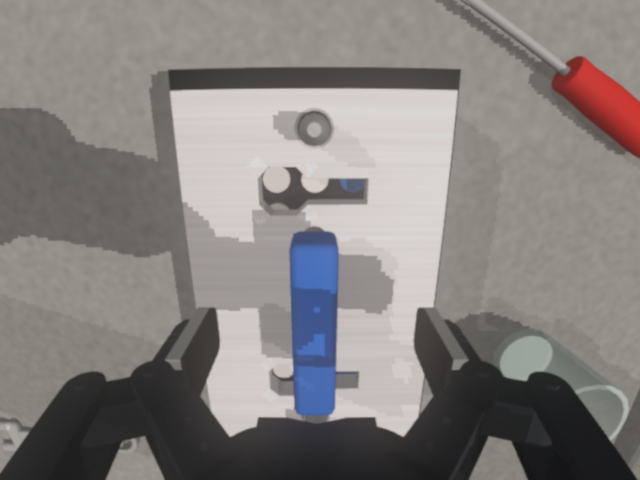

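Fingers are clear of the bar; raise straight up, then back off enough for the cameras to see the result.

Call:
servo_tool(increments="0 0 -1 0 0 0 1;0 0 -2 0 0 0 1;0 0 -3 0 0 0 1;0 0 -3 0 0 0 1;0 0 -3 0 0 0 1;0 0 -3 0 0 0 1;-2 0 0 0 0 0 1;-4 -1 0 0 0 0 1;-4 -1 0 0 0 0 1;-4 -1 0 0 0 0 1;-4 -1 0 0 0 0 1;-4 -1 0 0 0 0 1;-3 -1 0 0 0 0 1;0 0 0 0 0 0 1;0 0 0 0 0 0 1")

```text
time: 18.8
eef_pos: [0.5477, -0.0756, 0.4214]
orientation: [-0.0, 0.69, 0.724, 0.0]
ft_force: [-0.1, 0.6, 0.4]
grip_width: 0.0854
```

```bash
python3 - <<'E'
from h import *
s=read_state();print(s["eef_pos"],s["ft_force"],s["time"])
for n in ("scene","top"):
    d=get_image(n); cv2.imwrite(f"pics/{n}15.png",d["frame"][:,:,::-1])
cv2.imwrite("pics/t15z.png",cv2.resize(d["frame"][160:240,150:265,::-1],None,fx=6,fy=6,interpolation=cv2.INTER_CUBIC))
E
```

```text
[ 0.54767637 -0.07564111  0.4214409 ] [-0.05387146  0.6042483   0.3638253 ] 18.8
```

View pics/scene15.png

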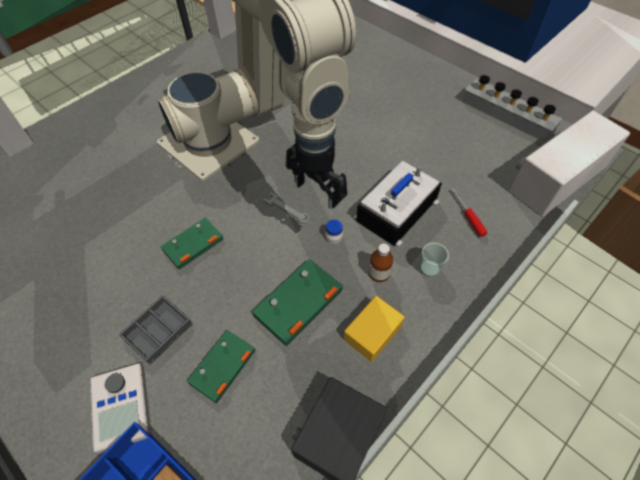

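View pics/top15.png

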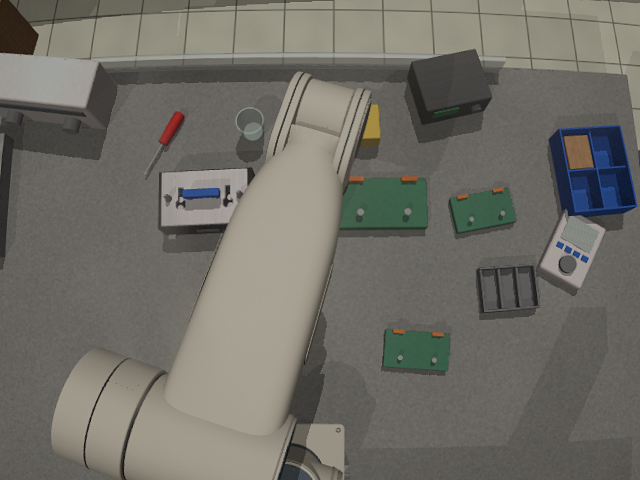

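View pics/t15z.png

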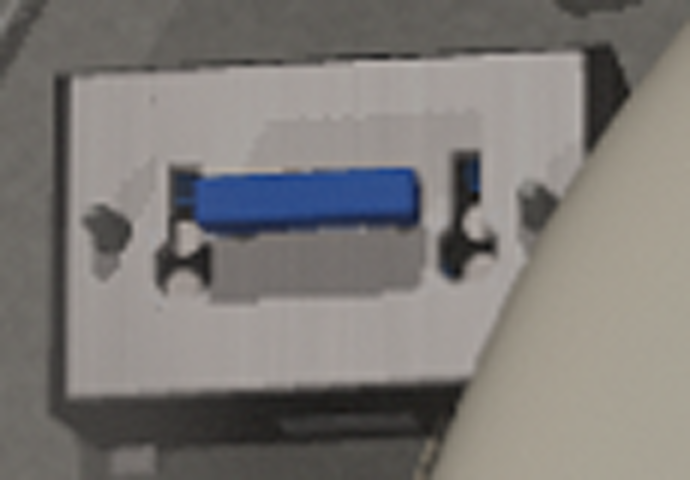

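```bash
python3 - <<'E'
from plant import *
print(close_job())
E
```

```text
the job is handed in; nothing more can be done
None
```

The cover is on the vial block, lying flat with both guide pins through its holes. I handed the job in at about 19 s of the 58 s allowed.

- **Off the dock:** I gripped the blue bar and slid the cover about 28 mm until its edge was at the stops. It then lifted clear carrying only its own weight (about 5.6 N), so nothing snagged on the studs.
- **Onto the pins:** I checked the alignment by looking through a guide hole at the pin tip (about 0.4 mm off). I lowered the cover in small steps with no notable side force. It seated at a flange (TCP) height of 0.2659 m, which matches an underside height of 70 mm. A light press confirmed contact (about 10 N), and then I released it.
- **Last checks:** After I backed the arm off, the pictures showed both pins through the cover and the gripper clear of everything, with about 0 N on the wrist. As far as I could see, the other objects were where they started; the arm hid some of them in the top view, but the scene view showed them. I judged this by eye and did not measure them again.
- **Disagreements:** The overhead and scene cameras differed from the arm's frame by about 1–2 mm. I relied on the wrist view for the fit. In one wrist reading at the dock the cover looked about 1.4 mm off the stud sideways, so I shifted it 1 mm before lifting.

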